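# Wipe the brass offcuts off the filing plate

### The job

Pick up the scraper with the red grip and with it wipe both brass offcuts along the steel plate, off its end and into the green catch pan; do not push or pick the offcuts with the fingers. Then stand the scraper upright on the bench again, off the board and its pan, and let go.

Things in the scene. Friction and masses are not known exactly. Their poses are not given: they have to be found in the camera images.
- board: filing board fixed to the bench: a flat steel plate 200 mm long (x) and 130 mm wide (y) on a dark wooden base, without rails, its top 24 mm above the bench; a green open catch pan 100 mm long and 150 mm wide joins its +x end, floor 4 mm and rim 22 mm above the bench, walls 4 mm. Origin: on the bench under the middle of the plate; x points along the plate towards the pan (plate from x = -100 to +100 mm, pan from +100 to +200 mm), y across it, z up
- scraper_center (a point): centre of the loose scraper, about 100 to 210 g, 62 mm high, standing upright on the bench, so this point is 31 mm above its underside. A flat-sided black rubber foot 24 mm thick (x) by 100 mm wide (y) by 16 mm high, over it a red grip 22 mm thick (x) by 66 mm wide (y) up to the top, to be grasped across its 22 mm thickness. Both wide faces (+x and -x) are alike and can push; z up
- chip1_center (a point): an L-shaped loose brass offcut, 24 x 22 mm and 8 mm thick, 20 g, lying flat on the steel plate; its centre, 4 mm above its underside. It lies ahead of (nearer the pan than) x = -50 mm of the board
- chip2_center (a point): a rectangular loose brass offcut, 20 x 14 mm and 8 mm thick, 20 g, lying flat on the steel plate nearer the pan than the L-shaped one; its centre, 4 mm above its underside
Things that resemble listed ones, but are neither listed nor needed, are in the scene too. Leave any purple look-alike of the part that bears scraper_center alone.

How it is judged:
On the way:
1. the scraper is down on the plate (its foot less than 7 mm above it) while both offcuts still lie on the plate (z of scraper_center in the frame of board between 0.048 and 0.062 m and x of scraper_center in the frame of board between -0.115 and 0.1 m and y of scraper_center in the frame of board between -0.065 and 0.065 m and z of each of chip1_center, chip2_center in the frame of board above 0.022 m and x of each of chip1_center, chip2_center in the frame of board below 0.1 m), for 0.1 s.
At the end, for the whole second after the job is handed in: the centres of both offcuts are inside the catch pan's outline and lower than 22 mm above the bench (below its rim); the scraper stands upright on the bench (within 10 degrees, its centre less than 36 mm up), its centre outside the outline of the board and pan (x of chip1_center in the frame of board between 0.1 and 0.2 m and y of chip1_center in the frame of board between -0.075 and 0.075 m and z of each of chip1_center, chip2_center in the frame of board below 0.022 m and x of chip2_center in the frame of board between 0.1 and 0.2 m and y of chip2_center in the frame of board between -0.075 and 0.075 m and height (world z) of scraper_center below 0.036 m and angle between scraper_center's own z axis and vertical below 0.17 rad and (x of scraper_center in the frame of board below -0.1 m or x of scraper_center in the frame of board above 0.2 m or y of scraper_center in the frame of board below -0.075 m or y of scraper_center in the frame of board above 0.075 m)); the robot touches nothing.
It fails at once if the fingers push or hold an offcut (contact force between the fingers and chip1 above 0.5 N or contact force between the fingers and chip2 above 0.5 N).
It also fails if it takes over 51 s, if anything falls off the work surface, if the arm or the gripper's body presses on something with over 40 N, if the wrist force passes 120 N, or if a joint passes its speed limit or range.

### The arm

A 6-joint arm with a two-finger parallel gripper is mounted at the origin on a cart in front of the work surface, level with it; the furniture and walls round the work are solid. World frame = base frame: x ahead of the robot, y to its left, z up, the work surface at z = 0. Lengths are in m, angles in rad, forces in N, time in s.
With the tool pointing down it reaches from about 0.4 to 0.825 m from the base axis. Payload 7 kg.
Tool frame: the origin (TCP) lies midway between the tips of the shut fingers; the grasp point (between the pads) lies 19 mm behind it; z points along the fingers, y is the line along which they close (so a half turn about z gives the same grasp; the last joint's range is limited). The gripper opens to 88 mm and grips with 3 to 60 N. Pads are 19 mm wide; open, the fingers measure 130 mm over their backs; the gripper's body (78 mm by 193 mm) begins 47 mm behind the grasp point.
Start: joints at [-1.011, 0.359, 0.012, 0, -1.224, -0.288], TCP at [0.181, -0.65, 0.227] pointing down, gripper open.
Joint ranges: [-3.07, 3.07], [-1.43, 2.12], [-1.02, 1.25], [-3.03, 1.67], [-3.05, -0], [-3.03, 3.03]. Speed limits (rad/s): [2.39, 2.39, 3.01, 3.14, 3.14, 3.14].

### API

Orientations are given as [roll, pitch, yaw] about the fixed x, y, z axes, in that order (R = Rz(yaw) Ry(pitch) Rx(roll)).
In Python, from station import telemetry, eyes, ticket, recognise, trace gives the robot as it stands. The module is installed in compiled form; this text tells all that it offers.
- The arm moves only by the tool servo_tool, never from a script. Its argument "series" is a list that holds one entry, the list of rows, each a list of 4 numbers: the shift along the tool's x, y, z in mm, then the turn about the tool's z in rad. In form: [[[x, y, z, roll], ...]]. A call has exactly 10 rows; each row shifts and turns the commanded pose from where the row before left it, along the tool's axes as they then stand; what a row does not reach is not made up. A row lasts 1/12 s, in which the tool goes at most 41.7 mm and 7.16 degrees, less where a joint would pass 70% of its speed; a pose out of reach is approached as far as the arm can. A call is refused whole if a number of a shift passes 41.7 or a number of a turn 0.125, either way. A call with a gripper value outside its range is refused whole. "claw" is the gripper's target within -1 to 1 (shut at 1, half-way at 0, fully open at -1), set as the call begins (left out, the last holds). The fingers move at their own pace and stop on an object; "grip_force" is the grip in N (left out, the last holds). Time passes only in rows, so rows that do not move let the fingers close, or fill a call up. It gives the time, the measured TCP pose, the force, the opening and the grip force at its end, in the units of the state.
- telemetry.get_state(): the state, without advancing time (a new reading comes with each control period).
- eyes.grab_frame(name): name is "scene" or "side" or "wrist"; returns the picture (420x560x3 uint8, red, green, blue); there is no depth.
- eyes.calibration(name): a dict with "mtx" (3x3 intrinsics, pixels), "k1" (the pictures are not rectified: a ray, as slopes to the right and down, at radius r is drawn at 1 + k1 r^2 times it, then the intrinsics apply), "rvec" (rotation vector, rad) and "tvec" (3), from world to camera coordinates, as OpenCV has them. Camera axes: x right, y down, z forward; pixel columns grow to the right and rows downward; lengths in m; the calibration is good to about 2 mm. A picture is of the moment at which its call begins: read the wrist's pose just before it. calibration takes no time and is no camera call; for the wrist camera it gives the pose at the moment of the call.
- ticket.job_done(): hands the job in; it is judged then, once.
Trained networks look in the newest picture that a camera, given by its name, has taken for a name from the list of things; names that differ only in an ending like _2 or _b are one class to them, and where a whole thing is asked for, a point or a joint stands for the part that bears it (a point fixed in the world has none). Each returns a list of dicts, best first, with "conf" (0 to 1); they miss things now and then, are a little off and sometimes report something else, mostly with a low value. They report only what shows in the picture. A call takes as long as a camera call. They do not tell look-alikes from the thing itself.
- recognise(camera, name): "position" ([x, y, z] in m, in world coordinates, good to about 4 mm: the middle of the surface that is visible of it).
- trace(camera, name): "mask" (420x560 bool, what is visible of it).
The state is a dict: "t": time; "q": joint angles; "qd": joint speeds; "joint_efforts": joint torques, N m; "eef_pos": TCP position; "ee_rot": TCP orientation; "force": force on the tool from outside, world axes, zero at the start; "moment": the same for the moment, N m; "width": finger opening in m; "gripper_force": force on a finger pad.
Only numpy, scipy, OpenCV 4.12 (cv2) and the standard library are available. Lean on these libraries where they do the work, as an engineer would, in place of code of your own. Each camera call takes 0.05 s, during which the arm holds its last target. There are 200 camera calls.

## Working session

There is one attempt and no reset: what is moved stays moved. The work goes in short steps, Python scripts to look and compute and a tool call to move; the robot and the scene stay as the last step left them, time stands still between calls to the robot, and variables do not carry over. Pictures are saved under pics/ and viewed, at most 10 in all, crops included, and the job is handed in when it is done.

Besides the shell and the picture viewer there is one more tool, called after "Call:" by a JSON object that holds its "fn" and its "kwargs". servo_tool: Moves the arm, as the interface text tells. Its arguments: {"type":"object","properties":{"series":{"type":"array"},"claw":{"type":"number"},"grip_force":{"type":"number"}},"required":["series"]}

```bash
mkdir -p pics; cat > h.py <<'E'
import numpy as np,cv2
from station import telemetry,eyes,ticket,recognise,trace
def pix2world(cam,uv,z,c=None):
    c=c or eyes.calibration(cam);K=np.array(c["mtx"],float)
    R=cv2.Rodrigues(np.array(c["rvec"],float))[0];t=np.array(c["tvec"],float).ravel()
    p=cv2.undistortPoints(np.array(uv,float).reshape(-1,1,2),K,np.array([c["k1"],0,0,0,0],float)).reshape(-1,2)
    d=np.c_[p,np.ones(len(p))]@R; o=-R.T@t
    return o+d*((z-o[2])/d[:,2])[:,None]
def save(cam,name):
    im=eyes.grab_frame(cam);cv2.imwrite(f"pics/{name}.png",np.ascontiguousarray(im[...,::-1]));return im
E
python3 - <<'E'
from h import *
ims=[save(c,c+"0") for c in ("scene","side")]
for c in ("scene","side"):
    for n in ("board","scraper_center","chip1_center","chip2_center"):
        print(c,n,[(np.round(r["position"],3).tolist(),round(r["conf"],2)) for r in recognise(c,n)])
print(telemetry.get_state())
E
```

```text
scene board [([0.578, 0.13, 0.02], 0.58)]
scene scraper_center [([0.545, -0.32, 0.028], 0.88), ([0.479, -0.207, 0.034], 0.67)]
scene chip1_center []
scene chip2_center []
side board [([0.58, 0.049, 0.024], 0.84)]
side scraper_center [([0.55, -0.342, 0.025], 0.67)]
side chip1_center [([0.586, 0.037, 0.032], 0.4)]
side chip2_center []
{'t': 0.5, 'q': array([-1.01089573e+00,  3.58617584e-01,  1.18791266e-02, -2.38301307e-05,
       -1.22408514e+00, -2.88069638e-01]), 'qd': array([-0.00063104,  0.00098056,  0.00037991,  0.00036415,  0.00083878,
        0.00086221]), 'joint_efforts': array([ 5.70028242e-04, -5.81797564e+01,  2.93066776e+01,  6.99705765e+00,
        1.18764356e-02, -5.63500794e-05]), 'eef_pos': array([ 0.18119463, -0.65019373,  0.22653646]), 'ee_rot': array([ 3.14156014e+00,  1.37415471e-05, -2.86976979e+00]), 'force': array([ 0.18280857,  0.2088012 , -0.18116142]), 'moment': array([ 0.03087364, -0.03618457, -0.00275702]), 'gripper_force': 0.0, 'width': 0.08764926065821176}
```

View pics/scene0.png

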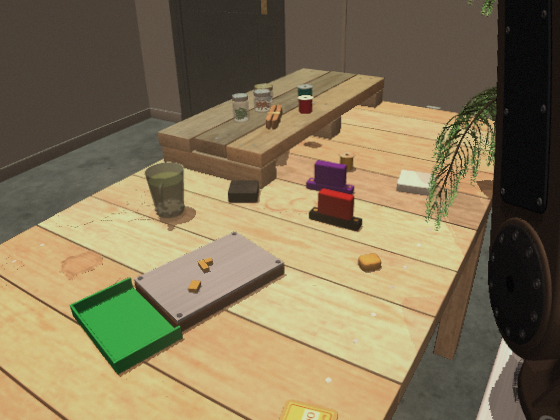

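View pics/side0.png

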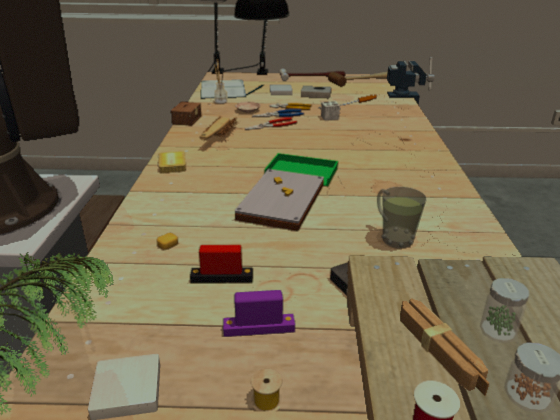

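The scene picture shows the red scraper at about (336,208), the purple look-alike at (330,177), the plate around (210,275), the pan at (125,323) and the offcuts at (205,264) and (194,286). The side picture agrees, with the scraper at (221,265), the plate at (283,196) and the offcuts at (278,181) and (287,191). Next I fit box models to colour masks in both cameras.

```bash
cat >> h.py <<'E'
def proj(c,P):
    K=np.array(c["mtx"],float);R=cv2.Rodrigues(np.array(c["rvec"],float))[0];t=np.array(c["tvec"],float).ravel()
    return cv2.projectPoints(np.array(P,float),np.array(c["rvec"],float),t,K,np.array([c["k1"],0,0,0,0],float))[0].reshape(-1,2)
def hull(c,pose,x0,x1,y0,y1,z0,z1,S=2):
    x,y,a=pose;ca,sa=np.cos(a),np.sin(a)
    P=[(x+ca*u-sa*v,y+sa*u+ca*v,w) for u in(x0,x1) for v in(y0,y1) for w in(z0,z1)]
    m=np.zeros((420*S,560*S),np.uint8)
    h=cv2.convexHull(((proj(c,P)+.5)*S*16-8).astype(np.int32))
    cv2.fillPoly(m,[h],1,shift=4);return m>0
def iou(a,b): return (a&b).sum()/max((a|b).sum(),1)
up=lambda m:np.kron(m,np.ones((2,2)))>0
def hsvmask(im,h0,h1,s0,v0):
    h=cv2.cvtColor(np.ascontiguousarray(im),cv2.COLOR_RGB2HSV).astype(int)
    H=h[...,0];ok=(H>=h0)&(H<=h1) if h0<=h1 else (H>=h0)|(H<=h1)
    return ok&(h[...,1]>=s0)&(h[...,2]>=v0)
def biggest(m,box):
    q=np.zeros_like(m);x0,y0,x1,y1=box;q[y0:y1,x0:x1]=m[y0:y1,x0:x1]
    n,l,s,_=cv2.connectedComponentsWithStats(q.astype(np.uint8));return l==1+s[1:,4].argmax()
E
cat > fit.py <<'E'
from h import *
from scipy.optimize import minimize
cs={c:eyes.calibration(c) for c in("scene","side")}
im={c:cv2.imread(f"pics/{c}0.png")[...,::-1] for c in cs}
def fit(M,model,p0):
    best=None
    for a in p0[2]:
        f=lambda p:-sum(iou(M[c],model(cs[c],p)) for c in M)
        r=minimize(f,[p0[0],p0[1],a],method="Nelder-Mead",options=dict(initial_simplex=[[p0[0]+i,p0[1]+j,a+k] for i,j,k in((0,0,0),(.02,0,0),(0,.02,0),(0,0,.25))],xatol=1e-4,fatol=1e-4))
        if best is None or r.fun<best.fun:best=r
    return best
red={"scene":biggest(hsvmask(im["scene"],172,8,150,60),(305,180,370,235)),"side":biggest(hsvmask(im["side"],172,8,150,60),(190,235,260,290))}
grn={"scene":biggest(hsvmask(im["scene"],50,80,120,40),(60,270,190,375)),"side":biggest(hsvmask(im["side"],50,80,120,40),(255,145,345,195))}
red={k:up(v) for k,v in red.items()};grn={k:up(v) for k,v in grn.items()}
def sc(c,p):return hull(c,p,-.011,.011,-.033,.033,.016,.062)
def pan(c,p):return hull(c,p,.1,.2,-.075,.075,0,.022)&~hull(c,p,-.1,.1,-.065,.065,0,.024)
for n,M,md,p0 in(("scraper",red,sc,(.5,-.22,np.arange(-1.5,1.6,.5))),("board",grn,pan,(.59,.09,np.arange(.8,3,.4)))):
    r=fit(M,md,p0);print(n,r.x.round(4),r.fun)
    for c in M:
        r1=fit({c:M[c]},md,(r.x[0],r.x[1],[r.x[2]]));print("  ",c,r1.x.round(4),r1.fun)
    if n=="board":B=r.x
print("corners scene",pix2world("scene",[(235,233),(285,267),(180,318),(136,281)],.024).round(3).tolist())
ca,sa=np.cos(B[2]),np.sin(B[2])
for c,box in(("scene",(165,245,240,305)),("side",(262,170,305,203))):
    m=hsvmask(im[c],8,25,140,90);q=np.zeros_like(m);x0,y0,x1,y1=box;q[y0:y1,x0:x1]=m[y0:y1,x0:x1]
    n,l,s,ce=cv2.connectedComponentsWithStats(q.astype(np.uint8))
    for i in range(1,n):
        if s[i,4]>8:
            w=pix2world(c,ce[i],.029)[0];d=w[:2]-B[:2];print(c,s[i],ce[i].round(1),w.round(3),"board",np.round([ca*d[0]+sa*d[1],-sa*d[0]+ca*d[1]],3))
E
python3 fit.py
```

```text
scraper [ 0.4852 -0.218   1.7171] -1.7104243191406767
   scene [ 0.4854 -0.2186  1.6945] -0.8619447779111644
   side [ 0.4848 -0.2149  1.72  ] -0.8605319913731129
board [0.5718 0.0438 1.2901] -1.8565839993747852
   scene [0.5752 0.0416 1.2944] -0.9584868477422671
   side [0.5726 0.0449 1.3026] -0.9260301507537688
corners scene [[0.602, -0.063, 0.024], [0.475, -0.023, 0.024], [0.539, 0.15, 0.024], [0.653, 0.124, 0.024]]
scene [198 258  14  13 100] [204.8 263.6] [0.585 0.039 0.029] board [-0.001 -0.014]
scene [189 280  11  12  96] [193.8 285.8] [0.564 0.091 0.029] board [0.043 0.021]
side [274 177   8   5  31] [277.6 179.1] [0.564 0.097 0.029] board [0.049 0.022]
side [282 187  11   7  43] [287.2 190.3] [0.585 0.045 0.029] board [ 0.005 -0.012]
```

```bash
python3 - <<'E'
from h import *
L=[]
for c,uvs in(("scene",[(465,160),(438,222)]),("side",[(50,310),(15,380)])):
    k=eyes.calibration(c);R=cv2.Rodrigues(np.array(k["rvec"],float))[0];o=-R.T@np.array(k["tvec"]).ravel()
    print(c,o.round(2),"tcp",proj(k,[[.181,-.65,.227]]).round(),"z0/.2/.4",[pix2world(c,uvs,z).round(2)[:,:2].tolist() for z in(0,.2,.4)])
s=telemetry.get_state()
R=cv2.Rodrigues(np.zeros(3))[0]
from scipy.spatial.transform import Rotation as Ro
T=Ro.from_euler('xyz',s["ee_rot"]).as_matrix()
print(T.round(3)); print("delta tool mm",(T.T@(np.array([.485,-.218,.2])-s["eef_pos"])*1000).round(1))
k=eyes.calibration("wrist");Rc=cv2.Rodrigues(np.array(k["rvec"],float))[0];o=-Rc.T@np.array(k["tvec"]).ravel()
print("wristcam in tool",(T.T@(o-s["eef_pos"])).round(3),(T.T@Rc.T).round(2))
E
```

```text
scene [0.15 0.49 0.47] tcp [[554.  76.]] z0/.2/.4 [[[0.34, -0.63], [0.31, -0.32]], [[0.26, -0.16], [0.25, 0.02]], [[0.18, 0.31], [0.18, 0.37]]]
side [ 0.6  -0.85  0.49] tcp [[-396.  409.]] z0/.2/.4 [[[0.24, -0.3], [0.26, -0.43]], [[0.39, -0.52], [0.4, -0.6]], [[0.53, -0.75], [0.54, -0.77]]]
[[-0.963 -0.268  0.   ]
 [-0.268  0.963  0.   ]
 [-0.     0.    -1.   ]]
delta tool mm [-408.7  334.8   26.6]
wristcam in tool [ 0.073 -0.001 -0.158] [[ 0.   -0.96 -0.27]
 [ 1.    0.   -0.  ]
 [ 0.   -0.27  0.96]]
```

```bash
python3 - <<'E'
from h import *
save("wrist","w0")
for c,uvs in(("scene",[(490,5),(490,95),(438,222),(432,135)]),("side",[(5,250),(110,262),(15,385),(70,310)])):
    print(c,[(z,pix2world(c,uvs,z).round(2)[:,:2].tolist()) for z in(0.05,.1,.15,.2,.3)])
E
```

```text
scene [(0.05, [[0.82, -3.66], [0.36, -1.06], [0.3, -0.23], [0.42, -0.63]]), (0.1, [[0.74, -3.17], [0.34, -0.88], [0.28, -0.15], [0.39, -0.5]]), (0.15, [[0.66, -2.68], [0.31, -0.7], [0.26, -0.06], [0.36, -0.36]]), (0.2, [[0.59, -2.19], [0.29, -0.51], [0.25, 0.02], [0.33, -0.23]]), (0.3, [[0.43, -1.21], [0.24, -0.15], [0.21, 0.2], [0.26, 0.03]])]
side [(0.05, [[0.15, -0.22], [0.32, -0.25], [0.3, -0.48], [0.31, -0.35]]), (0.1, [[0.2, -0.29], [0.35, -0.31], [0.33, -0.52], [0.34, -0.41]]), (0.15, [[0.25, -0.36], [0.39, -0.38], [0.36, -0.56], [0.37, -0.47]]), (0.2, [[0.3, -0.43], [0.42, -0.45], [0.4, -0.61], [0.41, -0.52]]), (0.3, [[0.4, -0.58], [0.48, -0.59], [0.47, -0.69], [0.47, -0.64]])]
```

View pics/w0.png

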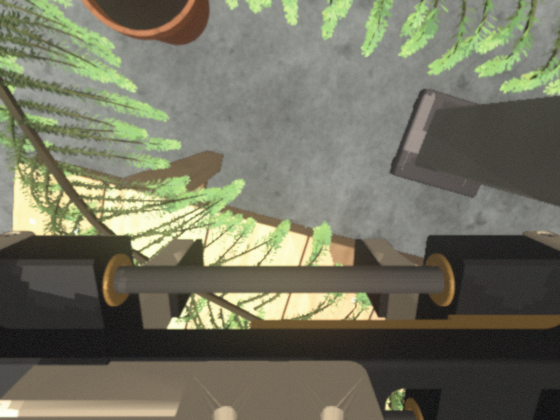

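The wrist picture shows a floor-standing potted fern, with its fronds reaching under the gripper at about (210,240), and the bench edge. I'll rise first and then travel while watching the force.

Call:
{"fn": "servo_tool", "kwargs": {"series": [[[0, 0, -40, 0], [0, 0, -40, 0], [0, 0, -40, 0], [0, 0, -40, 0], [0, 0, 0, 0], [-30, 24.5, 0, 0], [-30, 24.5, 0, 0], [-30, 24.5, 0, 0], [-30, 24.5, 0, 0], [0, 0, 0, 0]]], "claw": -1, "grip_force": 40}}

```text
t: 1.38
eef_pos: [0.2733, -0.5196, 0.3877]
ee_rot: [-3.14, 0.002, -2.866]
force: [-0.7, -1.0, 1.0]
width: 0.0875
gripper_force: 0.0
```

Call:
{"fn": "servo_tool", "kwargs": {"series": [[[-31, 25.5, 0, 0], [-31, 25.5, 0, 0], [-31, 25.5, 0, 0], [-31, 25.5, 0, 0], [-31, 25.5, 0, 0], [-31, 25.5, 0, 0], [-31, 25.5, 0, 0], [-31, 25.5, 0, 0], [-31, 25.5, 0, 0.06], [0, 0, 0, 0.07]]]}}

```text
t: 2.22
eef_pos: [0.4806, -0.223, 0.3861]
ee_rot: [3.141, 0.001, -2.998]
force: [-0.1, -0.8, 0.1]
width: 0.0875
gripper_force: 0.0
```

Call:
{"fn": "servo_tool", "kwargs": {"series": [[[0, 0, 35, 0], [0, 0, 35, 0], [0, 0, 35, 0], [0, 0, 35, 0], [0, 0, 35, 0], [0, 0, 0, 0], [0, 0, 0, 0], [0, 0, 0, 0], [0, 0, 0, 0], [0, 0, 0, 0]]]}}

```text
t: 3.05
eef_pos: [0.4789, -0.2279, 0.2139]
ee_rot: [-3.14, 0.004, -3.0]
force: [0.5, 0.9, -0.1]
width: 0.0875
gripper_force: 0.0
```

```bash
python3 - <<'E'
from h import *
s=telemetry.get_state();print(s["eef_pos"],s["ee_rot"],s["t"])
save("wrist","w1")
E
```

```text
[ 0.47888623 -0.22790609  0.21386955] [-3.14039194  0.00363706 -2.99967728] 3.05
```

View pics/w1.png

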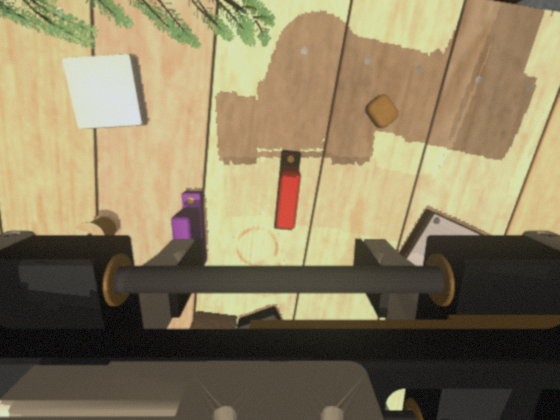

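The wrist picture shows the red grip at (288,200), with the foot's near end at (290,158), and the purple look-alike to the left at (185,215). I'll refine the pose from this view.

```bash
cat > fitw.py <<'E'
from h import *
from scipy.optimize import minimize
s=telemetry.get_state();c=eyes.calibration("wrist");im=eyes.grab_frame("wrist")
m=biggest(hsvmask(im,170,9,140,50),(230,130,350,236));M=up(m);print(m.sum())
f=lambda p:-iou(M,hull(c,p,-.011,.011,-.033,.033,.016,.062))
r=min((minimize(f,[.485,-.218,a],method="Nelder-Mead",options=dict(initial_simplex=[[.485+i,-.218+j,a+k] for i,j,k in((0,0,0),(.01,0,0),(0,.01,0),(0,0,.15))],xatol=1e-4,fatol=1e-4)) for a in(1.5,1.6,1.7,1.8)),key=lambda r:r.fun)
print(r.x.round(4),r.fun)
v,u=np.nonzero(m);print(u.min(),u.max(),v.min(),v.max())
from scipy.spatial.transform import Rotation as Ro
T=Ro.from_euler('xyz',s["ee_rot"]).as_matrix()
print("tool d",(T.T@(np.r_[r.x[:2],.028]-s["eef_pos"])*1000).round(1),"yaw want",r.x[2]+np.pi/2-2*np.pi,s["ee_rot"])
E
python3 fitw.py
```

```text
1105
[ 0.4871 -0.2187  1.6557] -0.817491198814156
276 299 169 228
tool d [ -9.1   8.  185.5] yaw want -3.0566740803718293 [-3.14065979e+00  3.11540989e-03 -2.99969950e+00]
```

Call:
{"fn": "servo_tool", "kwargs": {"series": [[[-9, 8, 0, 0.05], [0, 0, 30, 0], [0, 0, 30, 0], [0, 0, 30, 0], [0, 0, 30, 0], [0, 0, 20, 0], [0, 0, 20, 0], [0, 0, 0, 0], [0, 0, 0, 0], [0, 0, 0, 0]]]}}

```text
t: 3.98
eef_pos: [0.4865, -0.2186, 0.0529]
ee_rot: [-3.141, 0.002, -3.049]
force: [0.5, -0.4, 0.4]
width: 0.0877
gripper_force: 0.0
```

```bash
python3 - <<'E'
from h import *
s=telemetry.get_state();print(s["eef_pos"],s["ee_rot"],s["t"])
save("wrist","w2")
E
```

```text
[ 0.48646381 -0.21863692  0.05294461] [-3.14096319e+00  1.60292634e-03 -3.04941919e+00] 3.9833
```

View pics/w2.png

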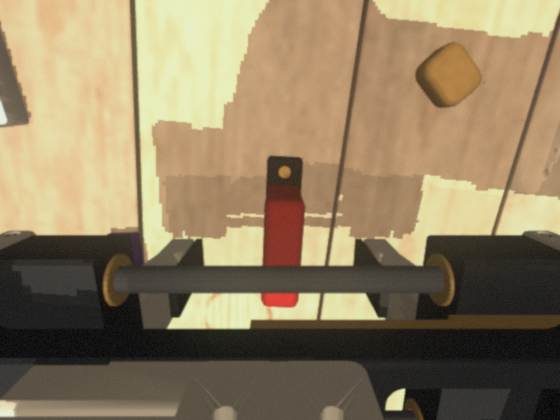

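Picture: the red grip sits between the open fingers, spanning about (264–303, 195–305), and is well centred. Descend and close.

Call:
{"fn": "servo_tool", "kwargs": {"series": [[[0, 1, 12, 0], [0, 0, 13, 0], [0, 0, 0, 0], [0, 0, 0, 0], [0, 0, 0, 0], [0, 0, 0, 0], [0, 0, 0, 0], [0, 0, 0, 0], [0, 0, 0, 0], [0, 0, 0, 0]]]}}

```text
t: 4.87
eef_pos: [0.4854, -0.2174, 0.0268]
ee_rot: [-3.142, 0.0, -3.05]
force: [-0.8, 0.8, -0.5]
width: 0.0877
gripper_force: 0.0
```

Call:
{"fn": "servo_tool", "kwargs": {"series": [[[0, 0, 0, 0], [0, 0, 0, 0], [0, 0, 0, 0], [0, 0, 0, 0], [0, 0, 0, 0], [0, 0, 0, 0], [0, 0, 0, 0], [0, 0, 0, 0], [0, 0, 0, 0], [0, 0, 0, 0]]], "claw": 1, "grip_force": 40}}

```text
t: 5.7
eef_pos: [0.4853, -0.2174, 0.0266]
ee_rot: [3.142, -0.0, -3.05]
force: [0.3, 0.3, 0.5]
width: 0.0269
gripper_force: 0.0
```

Call:
{"fn": "servo_tool", "kwargs": {"series": [[[0, 0, 0, 0], [0, 0, 0, 0], [0, 0, 0, 0], [0, 0, 0, 0], [0, 0, 0, 0], [0, 0, 0, 0], [0, 0, 0, 0], [0, 0, 0, 0], [0, 0, 0, 0], [0, 0, 0, 0]]]}}

```text
t: 6.53
eef_pos: [0.4853, -0.2174, 0.0266]
ee_rot: [-3.142, 0.0, -3.05]
force: [0.2, 0.4, 0.6]
width: 0.0217
gripper_force: 39.5
```

Call:
{"fn": "servo_tool", "kwargs": {"series": [[[0, 0, -10, 0], [0, 0, -25, 0], [0, 0, -25, 0], [0, 0, -25, 0], [0, 0, -15, 0], [0, 0, 0, 0], [0, 0, 0, 0], [0, 0, 0, 0], [0, 0, 0, 0], [0, 0, 0, 0]]]}}

```text
t: 7.37
eef_pos: [0.4845, -0.2173, 0.1254]
ee_rot: [3.141, -0.002, -3.05]
force: [-0.0, 0.1, -1.8]
width: 0.0221
gripper_force: 39.5
```

```bash
cat > plan.py <<'E'
from h import *
from scipy.spatial.transform import Rotation as Ro
import sys
B=np.array([.573,.0435,1.295])
def go(bx,by,z):
    s=telemetry.get_state();T=Ro.from_euler('xyz',s["ee_rot"]).as_matrix()
    ca,sa=np.cos(B[2]),np.sin(B[2]);w=np.array([B[0]+ca*bx-sa*by,B[1]+sa*bx+ca*by,z])
    d=s["eef_pos"][:2]-B[:2]
    print("now board",np.round([ca*d[0]+sa*d[1],-sa*d[0]+ca*d[1]],4),s["eef_pos"].round(4),"yaw",s["ee_rot"][2].round(3))
    print("target",w.round(3),"tool mm",(T.T@(w-s["eef_pos"])*1000).round(1),"roll",round(((s["ee_rot"][2]-(B[2]+np.pi/2))+np.pi/2)%np.pi-np.pi/2,3),"w",s["width"],s["gripper_force"],"F",s["force"].round(2))
if __name__=="__main__": go(*map(float,sys.argv[1:4]))
E
python3 plan.py -.055 0 .125; python3 -c "
from h import *
save('wrist','w3')"
```

```text
now board [-0.2751  0.0141] [ 0.4845 -0.2173  0.1254] yaw -3.05
target [ 0.558 -0.009  0.125] tool mm [-92.2 200.3   0.3] roll 0.367 w 0.022083562776094745 39.49928820133209 F [-0.03  0.07 -1.84]
```

View pics/w3.png

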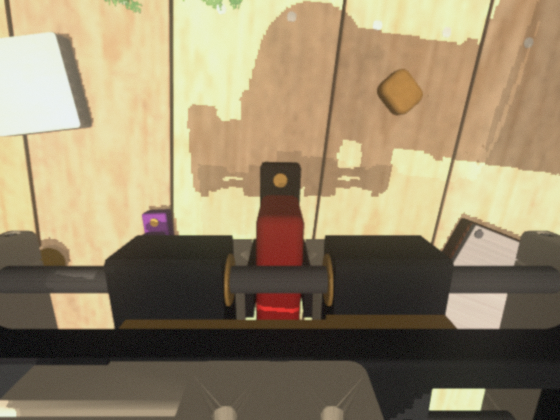

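The scraper is held straight: its foot end is at (280,180), and the plate corner shows at (478,233). Moving over the plate.

Call:
{"fn": "servo_tool", "kwargs": {"series": [[[-15.4, 33.4, 0, 0], [-15.4, 33.4, 0, 0], [-15.4, 33.4, 0, 0], [-15.4, 33.4, 0, 0], [-15.4, 33.4, 0, 0], [-15.4, 33.4, 0, 0], [0, 0, 0, 0.12], [0, 0, 0, 0.12], [0, 0, 0, 0.12], [0, 0, 0, 0]]]}}

```text
t: 8.25
eef_pos: [0.5587, -0.009, 0.1257]
ee_rot: [-3.141, -0.001, 2.869]
force: [0.4, -0.1, -2.7]
width: 0.0219
gripper_force: 39.5
```

Call:
{"fn": "servo_tool", "kwargs": {"series": [[[0, 0, 15, 0], [0, 0, 15, 0], [0, 0, 10, 0], [0, 0, 0, 0], [0, 0, 0, 0], [0, 0, 0, 0], [0, 0, 0, 0], [0, 0, 0, 0], [0, 0, 0, 0], [0, 0, 0, 0]]]}}

```text
t: 9.08
eef_pos: [0.5591, -0.0094, 0.087]
ee_rot: [3.141, 0.001, 2.874]
force: [-0.5, -0.4, -1.9]
width: 0.0221
gripper_force: 39.5
```

```bash
python3 plan.py -.055 0 .052; python3 - <<'E'
from h import *
a=save("wrist","w4");b=save("scene","s4");c=save("side","d4")
cv2.imwrite("pics/m4.png",np.vstack([np.hstack([a[:,:,::-1][60:360,:400],cv2.resize(b[200:380,60:300],(400,300))[:,:,::-1]]),np.hstack([cv2.resize(c[120:270,200:400],(400,300))[:,:,::-1],a[:300,160:560,::-1]])]))
E
```

```text
now board [-0.0546 -0.0011] [ 0.5591 -0.0094  0.087 ] yaw 2.874
target [ 0.558 -0.009  0.052] tool mm [ 1.1 -0.4 35. ] roll 0.008 w 0.02214121615105408 39.49937403202057 F [-0.49 -0.44 -1.95]
```

View pics/m4.png

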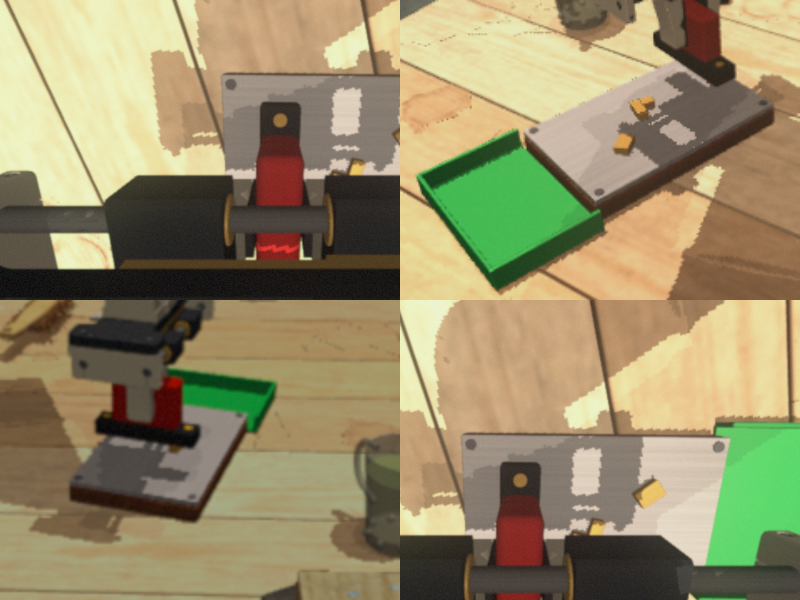

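The composite shows the scraper parallel to the plate at its -x end, with its near end inside the plate edge. Both offcuts are ahead of it: wrist view (595,525) and (648,493) in the composite. A quick check of the plate corners, then lower.

```bash
python3 - <<'E'
from h import *
from plan import B
ca,sa=np.cos(B[2]),np.sin(B[2])
for uv in((222,134),(489,137)):
    w=pix2world("wrist",[uv],.024)[0];d=w[:2]-B[:2];print(w.round(4),np.round([ca*d[0]+sa*d[1],-sa*d[0]+ca*d[1]],4))
E
```

```text
[ 0.4838 -0.033   0.024 ] [-0.0979  0.065 ]
[0.5372 0.1542 0.024 ] [0.0967 0.0646]
```

Call:
{"fn": "servo_tool", "kwargs": {"series": [[[0, 0, 12, 0], [0, 0, 10, 0], [0, 0, 6, 0], [0, 0, 3, 0], [0, 0, 2, 0], [0, 0, 0, 0], [0, 0, 0, 0], [0, 0, 0, 0], [0, 0, 0, 0], [0, 0, 0, 0]]]}}

```text
t: 10.07
eef_pos: [0.5591, -0.0093, 0.0539]
ee_rot: [3.141, 0.001, 2.873]
force: [-0.4, 0.8, -1.9]
width: 0.0215
gripper_force: 39.5
```

Call:
{"fn": "servo_tool", "kwargs": {"series": [[[0, 0, 1.5, 0], [0, 0, 1, 0], [0, 0, 0, 0], [0, 0, 0, 0], [0, 0, 0, 0], [0, 0, 0, 0], [0, 0, 0, 0], [0, 0, 0, 0], [0, 0, 0, 0], [0, 0, 0, 0]]]}}

```text
t: 10.9
eef_pos: [0.5589, -0.0094, 0.0511]
ee_rot: [3.142, -0.0, 2.873]
force: [0.5, 0.1, -2.2]
width: 0.022
gripper_force: 39.5
```

Call:
{"fn": "servo_tool", "kwargs": {"series": [[[0, 7, 0, 0], [0, 7, 0, 0], [0, 7, 0, 0], [0, 7, 0, 0], [0, 7, 0, 0], [0, 7, 0, 0], [0, 7, 0, 0], [0, 7, 0, 0], [0, 7, 0, 0], [0, 7, 0, 0]]]}}

```text
t: 11.73
eef_pos: [0.5777, 0.0588, 0.051]
ee_rot: [-3.142, -0.0, 2.873]
force: [-0.2, -0.4, -1.6]
width: 0.0216
gripper_force: 39.5
```

```bash
python3 plan.py .115 0 .0514
```

```text
now board [ 0.016  -0.0003] [0.5777 0.0588 0.051 ] yaw 2.873
target [0.604 0.154 0.051] tool mm [-0.5 99.  -0.4] roll 0.008 w 0.02162877559124174 39.49985146522522 F [-0.2  -0.42 -1.56]
```

Call:
{"fn": "servo_tool", "kwargs": {"series": [[[0, 7, 0, 0], [0, 7, 0, 0], [0, 7, 0, 0], [0, 7, 0, 0], [0, 7, 0, 0], [0, 7, 0, 0], [0, 6, 0, 0], [0, 6, 0, 0], [0, 6, 0, 0], [0, 6, 0, 0]]]}}

```text
t: 12.57
eef_pos: [0.5951, 0.1223, 0.0511]
ee_rot: [-3.142, -0.0, 2.873]
force: [-0.0, -0.1, -2.0]
width: 0.0217
gripper_force: 39.5
```

Call:
{"fn": "servo_tool", "kwargs": {"series": [[[0, 5, 0, 0], [0, 5, 0, 0], [0, 5, 0, 0], [0, 5, 0, 0], [0, 5, 0, 0], [0, 5, 0, 0], [0, 2, 0, 0], [0, 0, 0, 0], [0, 0, 0, 0], [0, 0, 0, 0]]]}}

```text
t: 13.4
eef_pos: [0.6033, 0.1524, 0.051]
ee_rot: [-3.141, -0.0, 2.873]
force: [0.1, -0.2, -1.7]
width: 0.0221
gripper_force: 39.5
```

```bash
python3 plan.py .115 0 .0514; python3 - <<'E'
from h import *
a=save("wrist","w5");b=save("scene","s5");c=save("side","d5")
cv2.imwrite("pics/m5.png",np.vstack([np.hstack([a[:,:,::-1][60:360,:400],cv2.resize(b[200:380,60:300],(400,300))[:,:,::-1]]),np.hstack([cv2.resize(c[120:270,200:400],(400,300))[:,:,::-1],a[:300,160:560,::-1]])]))
E
```

```text
now board [0.1131 0.0005] [0.6033 0.1524 0.051 ] yaw 2.873
target [0.604 0.154 0.051] tool mm [-0.5  1.9 -0.4] roll 0.007 w 0.0221081103060869 39.49942946434021 F [ 0.13 -0.16 -1.73]
```

View pics/m5.png

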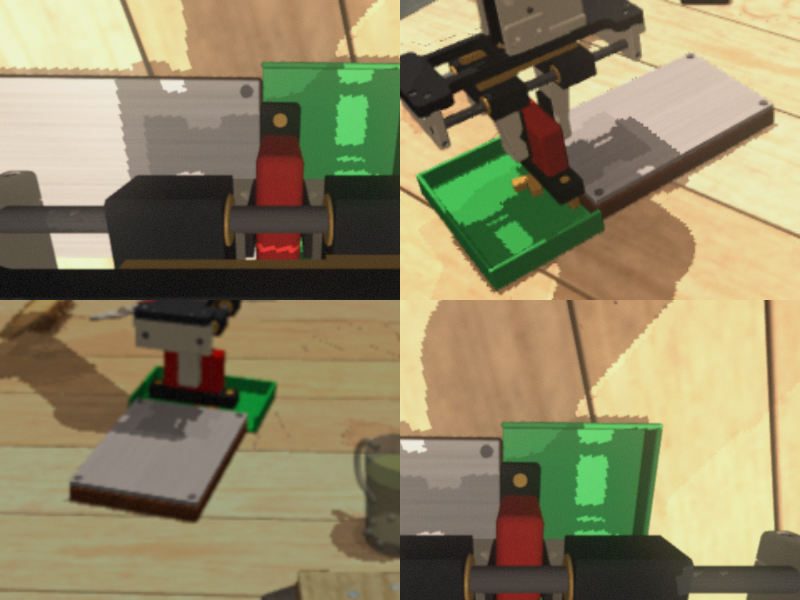

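The offcuts show at about (522,185) in the scene crop, over the pan just ahead of the foot, and the plate is clear. I'll lift and look.

Call:
{"fn": "servo_tool", "kwargs": {"series": [[[0, 0, -6, 0], [0, 0, -12, 0], [0, 0, -20, 0], [0, 0, -30, 0], [0, 0, -30, 0], [0, -30, 0, 0], [0, -30, 0, 0], [0, -30, 0, 0], [0, -30, 0, 0], [0, 0, 0, 0]]]}}

```text
t: 14.38
eef_pos: [0.5698, 0.0331, 0.1505]
ee_rot: [-3.141, -0.0, 2.871]
force: [-0.4, 1.1, -2.7]
width: 0.022
gripper_force: 39.5
```

```bash
python3 plan.py -.26 0 .15; python3 - <<'E'
from h import *
from plan import B
b=save("scene","s6");c=save("side","d6")
cv2.imwrite("pics/m6.png",np.hstack([cv2.resize(b[250:380,60:233],(400,300))[:,:,::-1],cv2.resize(c[120:270,200:400],(400,300))[:,:,::-1]]))
ca,sa=np.cos(B[2]),np.sin(B[2])
for n,i,box in(("scene",b,(60,270,240,375)),("side",c,(255,145,345,205))):
    m=hsvmask(i,8,25,140,90);q=np.zeros_like(m);x0,y0,x1,y1=box;q[y0:y1,x0:x1]=m[y0:y1,x0:x1]
    k,l,s,ce=cv2.connectedComponentsWithStats(q.astype(np.uint8))
    for j in range(1,k):
        if s[j,4]>8:
            d=pix2world(n,ce[j],.009)[0][:2]-B[:2];print(n,s[j],"board",np.round([ca*d[0]+sa*d[1],-sa*d[0]+ca*d[1]],3))
E
```

```text
now board [-0.0109  0.0003] [0.5698 0.0331 0.1505] yaw 2.871
target [ 0.502 -0.207  0.15 ] tool mm [   1.  -249.1    0.6] roll 0.005 w 0.021950739210346994 39.499027132987976 F [-0.42  1.14 -2.75]
scene [127 304  18  13 138] board [ 0.124 -0.012]
scene [156 309  13  16 109] board [0.104 0.025]
```

View pics/m6.png

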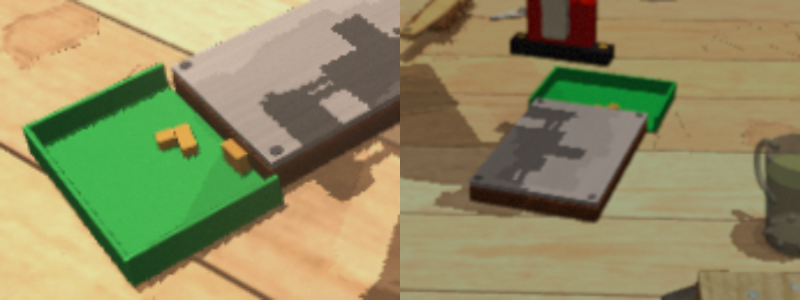

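The L offcut lies flat in the pan at (178,138). The rectangular one is at (235,153), leaning against the plate's end face well below the plate top, so its centre is inside the pan outline and below the rim. Now I'll carry the scraper to the free bench behind the board.

Call:
{"fn": "servo_tool", "kwargs": {"series": [[[0, -36.5, 0, 0], [0, -36.5, 0, 0], [0, -36.5, 0, 0], [0, -36.5, 0, 0], [0, -36.5, 0, 0], [0, -36.5, 0, 0], [0, 0, 0, 0], [0, 0, 30, 0], [0, 0, 30, 0], [0, 0, 0, 0]]]}}

```text
t: 15.32
eef_pos: [0.5108, -0.1736, 0.0849]
ee_rot: [-3.141, -0.007, 2.872]
force: [-1.5, -0.2, -3.3]
width: 0.0222
gripper_force: 39.5
```

Call:
{"fn": "servo_tool", "kwargs": {"series": [[[0, 0, 20, 0], [0, 0, 20, 0], [0, 0, 10, 0], [0, 0, 6, 0], [0, 0, 3, 0], [0, 0, 0, 0], [0, 0, 0, 0], [0, 0, 0, 0], [0, 0, 0, 0], [0, 0, 0, 0]]]}}

```text
t: 16.15
eef_pos: [0.514, -0.1743, 0.0307]
ee_rot: [3.141, 0.001, 2.873]
force: [-0.1, 0.4, -0.9]
width: 0.0219
gripper_force: 39.5
```

Call:
{"fn": "servo_tool", "kwargs": {"series": [[[0, 0, 1, 0], [0, 0, 1, 0], [0, 0, 1, 0], [0, 0, 0.7, 0], [0, 0, 0, 0], [0, 0, 0, 0], [0, 0, 0, 0], [0, 0, 0, 0], [0, 0, 0, 0], [0, 0, 0, 0]]]}}

```text
t: 16.98
eef_pos: [0.5136, -0.1743, 0.0266]
ee_rot: [-3.142, 0.0, 2.873]
force: [-3.3, 1.2, 4.9]
width: 0.0217
gripper_force: 39.5
```

Call:
{"fn": "servo_tool", "kwargs": {"series": [[[0, 0, 0, 0], [0, 0, 0, 0], [0, 0, 0, 0], [0, 0, 0, 0], [0, 0, 0, 0], [0, 0, 0, 0], [0, 0, 0, 0], [0, 0, 0, 0], [0, 0, 0, 0], [0, 0, 0, 0]]], "claw": -0.2}}

```text
t: 17.82
eef_pos: [0.5136, -0.1743, 0.0264]
ee_rot: [3.142, 0.0, 2.873]
force: [0.1, -0.1, -0.0]
width: 0.0527
gripper_force: 0.0
```

Call:
{"fn": "servo_tool", "kwargs": {"series": [[[0, 0, -10, 0], [0, 0, -20, 0], [0, 0, -30, 0], [0, 0, -30, 0], [0, 0, -30, 0], [0, 0, -30, 0], [0, 0, -30, 0], [0, 0, 0, 0], [0, 0, 0, 0], [0, 0, 0, 0]]]}}

```text
t: 18.65
eef_pos: [0.5133, -0.1741, 0.2067]
ee_rot: [3.141, 0.0, 2.873]
force: [-1.0, 1.3, -0.4]
width: 0.0528
gripper_force: 0.0
```

```bash
python3 - <<'E'
from h import *
b=save("scene","s7");c=save("side","d7")
cv2.imwrite("pics/m7.png",np.hstack([cv2.resize(b[150:380,60:366],(400,300))[:,:,::-1],cv2.resize(c[120:330,180:460],(400,300))[:,:,::-1]]))
E
```

```text
(no output)
```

View pics/m7.png

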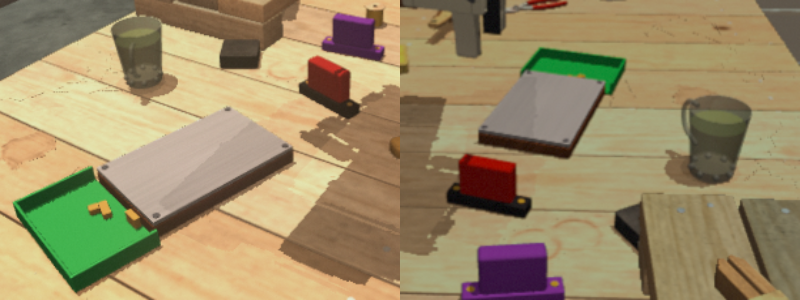

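The scraper stands upright on the bench at (328,85) in the scene crop, both offcuts are in the pan at (100,208) and (133,217), and the gripper is clear.

```bash
python3 -c "
from h import *
print(ticket.job_done())"
```

```text
the job is handed in; nothing more can be done
None
```

I wiped both brass offcuts into the green catch pan with the red scraper, stood it upright on the bench behind the board, let go, and handed the job in at about 19 s of the 51 s allowed; the judge's result was not shown.

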